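# Put the full carton of sealing film on the tray

### The arm

A 7-joint arm with a two-finger parallel gripper is mounted at the origin on a cart in front of the work surface, level with it; the furniture and walls round the work are solid. World frame = base frame: x ahead of the robot, y to its left, z up, the work surface at z = 0. Lengths are in m, angles in rad, forces in N, time in s.
With the tool pointing down it reaches from about 0.4 to 0.85 m from the base axis. Payload 10.4 kg.
Tool frame: the origin (TCP) lies on the mounting face of the last link; the fingertips stand 173 mm ahead of it and the grasp point (between the pads) lies 155 mm ahead of it (manip.tip_extent is the distance from the TCP to the fingertips, in m); z points along the fingers, y is the line along which they close (so a half turn about z gives the same grasp; the last joint's range is limited). The gripper opens to 85 mm and grips with 20 to 120 N. Pads are 22 mm wide; open, the fingers measure 114 mm over their backs; the gripper's body (76 mm by 85 mm) begins 54 mm behind the grasp point. The pads swing forward as they close: fully open they stand 13 mm farther back than shut.
Start: joints at [-1.18, 0.332, -0.065, 1.46, 0.022, 1.35, -0.088], TCP at [0.251, 0.572, 0.405] pointing down, gripper open.
Joint ranges: [-2.6, 2.6], [-0.5, 2.12], [-1.47, 1.34], [0.16, 2.42], [-1.27, 4.41], [0.06, 2.06], [-2.6, 2.6]. Speed limits (rad/s): [2.22, 2.22, 2.79, 2.79, 3.14, 3.14, 3.14].

### API

Orientations are given as a unit quaternion [x, y, z, w].
In Python, from workcell import manip gives the robot as it stands.
- The arm moves only by the tool move_arm, never from a script. Its argument "plan" is one flat list of numbers, 7 for each row, row after row: the turn, a rotation vector about the tool's x, y, z in rad, then the shift along the tool's x, y, z in m, then the finger opening in m, from 0 to 0.0854. In form: [ax, ay, az, dx, dy, dz, gripper, ax, ay, az, dx, dy, dz, gripper, ...]. A call has 1 to 12 rows; each row is the pose to reach, as a shift and turn from the pose commanded when the call began, along the tool's axes at that moment; what a row does not reach only later rows make up. A row lasts 1/8 s, in which the tool goes at most 62.5 mm and 10.7 degrees, less where a joint would pass 70% of its speed; a pose out of reach is approached as far as the arm can. A call with a gripper value outside its range is refused whole. The fingers move at their own pace and stop on an object; "squeeze" is the grip in N (left out, the last holds). Time passes only in rows, so rows that repeat a pose let the fingers close. It gives the time, the measured TCP pose, the force, the opening and the grip force at its end, in the units of the state.
- manip.get_obs(): the state, without advancing time (a new reading comes with each control period).
- manip.camera(name): name is "scene" or "top"; returns a dict with "color" (400x640x3 uint8, red, green, blue), "fx", "fy", "cx", "cy" (pixels), "cam_to_world" (4x4, takes a point from camera to world coordinates). Camera axes: x right, y down, z forward; pixel columns grow to the right and rows downward; lengths in m; the calibration is good to about 2 mm. A picture is of the moment at which its call begins. There is no depth.
- manip.hand_in(): hands the job in; it is judged then, once.
Trained networks look in a picture, given as the dict that the camera call returned (one of the last four; its "shot" number tells which), for a name from the list of things; names that differ only in an ending like _2 or _b are one class to them, and where a whole thing is asked for, a point or a joint stands for the part that bears it (a point fixed in the world has none). Each returns a list of dicts, best first, with "conf" (0 to 1); they miss things now and then, are a little off and sometimes report something else, mostly with a low value. They report only what shows in the picture. A call takes as long as a camera call. They do not tell look-alikes from the thing itself.
- manip.look_for(picture, label): "position" ([x, y, z] in m, in the coordinates of the camera as it stood for that picture, good to about 4 mm: the middle of the surface that is visible of it).
- manip.silhouettes(picture, label): "pixels" (400x640 bool, what is visible of it).
- manip.tip_of(picture, label): "position" ([x, y, z] in m, in the coordinates of the camera as it stood for that picture, good to about 4 mm: a listed point, or the origin of a listed thing).
The state is a dict: "clock": time; "joint_pos": joint angles; "joint_velocities": joint speeds; "tau": joint torques, N m; "position": TCP position; "ee_rot": TCP orientation; "ft_force": force on the tool from outside, world axes, zero at the start; "torque": the same for the moment, N m; "grip_width": opening from 0.0 (shut) to 1.0 (fully open); "grasp_force": force on a finger pad.
Only numpy, scipy, OpenCV 4.12 (cv2) and the standard library are available. Lean on these libraries where they do the work, as an engineer would, in place of code of your own. Each camera call takes 0.05 s, during which the arm holds its last target. There are 200 camera calls.

### The job

Two identical closed film cartons lie in front of you on the bench, one full and the other nearly used up, which only their weight tells. Lift the left one clear of the bench, then the right one, to find which is heavier, and set the heavier carton down flat in the steel tray; the lighter one must end lying flat on the bench, and neither may be tipped over.

Things in the scene. Friction and masses are not known exactly. Their poses are not given: they have to be found in the camera images.
- carton_left: The left (larger y) of two identical closed white cartons with a teal band, 62 x 115 x 62 mm (x, y, z), rigid, lying flat on the bench. Origin: centre of its underside; x across the 62 mm width (grip it across this from above), y along its length, z up. A third such carton far off at the back left is fixed to the room and not meant.
- carton_right: The right (smaller y) carton: same look, size, origin and axes as carton_left. Either may be the full one: it weighs 0.5 to 0.75 kg, the nearly empty one 0.1 to 0.2 kg, both balanced about the middle. A firm grip (30 N) holds either and does no harm.
- tray: Shallow open tray of stainless steel, fixed to the bench, empty, outside 172 x 162 mm (x, y) with a rolled rim 20 mm high; inside about 160 x 150 mm, so a carton fits at any yaw. Its floor lies 6 mm above the bench. Origin: centre of its underside, on the bench; x and y along its sides, z up.
Mind the look-alikes: they are no part of the job. What is shaped like the carton_right but brown or orange is not meant.

How it is judged:
By the outcome, as a careful person would: the job done as asked, in the order asked, and still so for the second after the job is handed in, with the robot touching nothing.
It also fails if it takes over 72 s, if anything falls off the work surface, if the arm or the gripper's body presses on something with over 40 N, if the wrist force passes 120 N, or if a joint passes its speed limit or range.

## Working session

There is one attempt and no reset: what is moved stays moved. The work goes in short steps, Python scripts to look and compute and a tool call to move; the robot and the scene stay as the last step left them, time stands still between calls to the robot, and variables do not carry over. Pictures are saved under pics/ and viewed, at most 10 in all, crops included, and the job is handed in when it is done.

Besides the shell and the picture viewer there is one more tool, called after ">>>" as name(argument=value, ...) on one line, values as JSON. move_arm: Moves the arm, as the interface text tells. Its arguments: {"type":"object","properties":{"plan":{"type":"array","items":{"type":"number"}},"squeeze":{"type":"number"}},"required":["plan"]}

```bash
mkdir -p pics
cat > h.py <<'E'
import numpy as np, cv2
from workcell import manip
def save(p,n): cv2.imwrite('pics/'+n,p['color'][:,:,::-1])
def w(p,q): return (np.array(p['cam_to_world'])@np.r_[q,1])[:3]
def onplane(p,px,z):
    M=np.array(p['cam_to_world']); 
    d=M[:3,:3]@np.array([(px[0]-p['cx'])/p['fx'],(px[1]-p['cy'])/p['fy'],1]); o=M[:3,3]
    return o+d*(z-o[2])/d[2]
E
python3 - <<'E'
from h import *
np.set_printoptions(precision=3,suppress=True)
o=manip.get_obs(); print({k:np.round(v,3) for k,v in o.items()})
for c in ('top','scene'):
    p=manip.camera(c); save(p,c+'0.png'); print(c,np.array(p['cam_to_world'])[:3,3],np.array(p['cam_to_world'])[:3,2])
    for l in ('carton_left','carton_right','tray'):
        for r in manip.tip_of(p,l): print(l,round(r['conf'],2),w(p,r['position']))
        for r in manip.silhouettes(p,l):
            v,u=np.nonzero(r['pixels']); print('  sil',round(r['conf'],2),u.mean(),v.mean(),len(u), p['color'][r['pixels']].mean(0))
E
```

```text
{'clock': np.float64(0.0), 'joint_pos': array([-1.18 ,  0.333, -0.065,  1.461,  0.022,  1.35 , -0.088]), 'joint_velocities': array([ 0.   , -0.   , -0.   , -0.001,  0.001, -0.001,  0.   ]), 'tau': array([ -0.   , -62.544,   0.049, -39.163,   0.016,   0.01 ,   0.   ]), 'position': array([0.251, 0.572, 0.404]), 'ee_rot': array([ 0.205,  0.979, -0.001, -0.   ]), 'ft_force': array([-0.589, -0.057,  0.555]), 'torque': array([0.031, 0.02 , 0.021]), 'grasp_force': np.float64(0.0), 'grip_width': np.float64(0.999)}
top [0.359 0.081 1.113] [ 0.136  0.004 -0.991]
carton_left 0.88 [ 0.567  0.277 -0.002]
carton_right 0.87 [ 0.54   0.054 -0.003]
carton_right 0.7 [ 0.382  0.445 -0.003]
carton_right 0.57 [ 0.423  0.248 -0.001]
  sil 0.96 330.87799791449424 180.57977059436914 959 [224.779 234.387 229.286]
  sil 0.84 263.78164251207727 220.45797101449276 1035 [104.094  63.338  38.869]
  sil 0.71 193.04347826086956 238.532403609516 1219 [228.057 149.162  56.941]
tray 0.82 [ 0.548 -0.242 -0.002]
  sil 0.62 431.22609500308454 175.368291178285 3242 [239.529 236.237 227.942]
scene [0.069 0.983 0.486] [ 0.376 -0.824 -0.423]
carton_left 0.59 [ 0.571  0.276 -0.003]
  sil 0.87 252.33400402414486 216.7250167672703 1491 [209.753 209.54  194.4  ]
carton_right 0.89 [ 0.426  0.248 -0.004]
carton_right 0.62 [0.543 0.054 0.001]
carton_right 0.59 [ 0.382  0.446 -0.001]
  sil 0.6 314.4572823433686 223.87306753458097 1229 [128.88   82.62   49.567]
  sil 0.59 285.98146718146717 271.6181467181467 2590 [237.481 150.196   2.259]
  sil 0.45 306.9759036144578 193.20481927710844 166 [212.41  205.94  188.801]
```

Run:
```python
import cv2
a=cv2.imread('pics/top0.png')
cv2.imwrite('pics/top0c.png',cv2.resize(a[90:310,150:500],None,fx=2.2,fy=2.2,interpolation=cv2.INTER_CUBIC))
```

```text
(no output)
```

View pics/scene0.png

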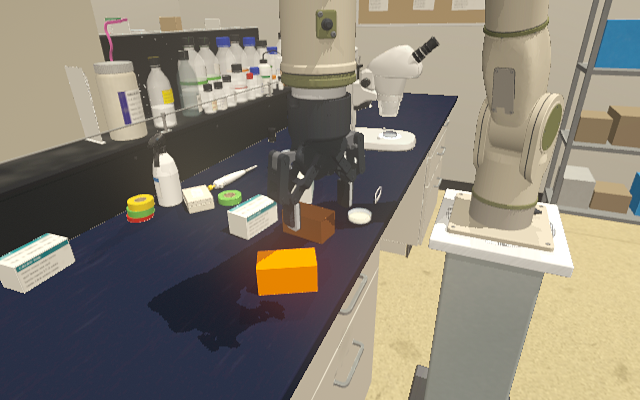

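View pics/top0c.png

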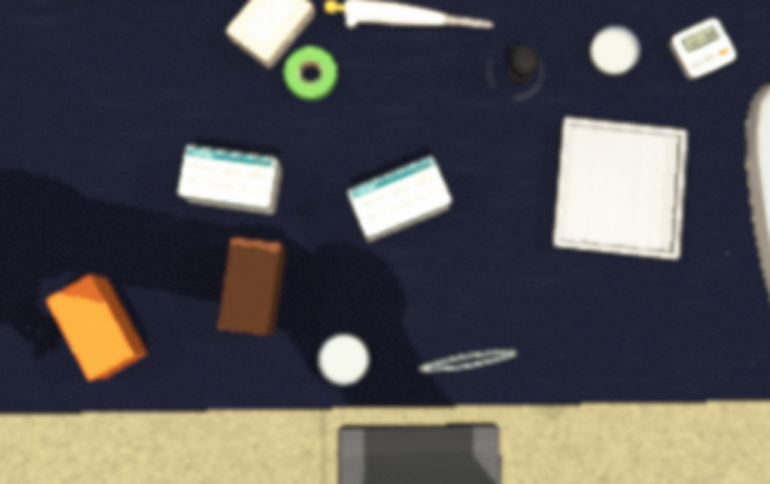

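The two white teal-banded cartons are at top-image px (254,172) = left and (331,180) = right. The brown one (264,220) and the orange one (193,239) are look-alikes by colour. The third white carton at the far left of the scene view (37,262) is the fixed one. The tray is at (432,175). The crop confirms this. Next I measure the yaws.

```bash
cat >> h.py <<'E'
def carton(p,uv,z=.062):
    """top face centre + yaw of long axis from world y, from bright/teal pixels round uv"""
    c=p['color'].astype(int); m=((c[:,:,1]>110)&(c[:,:,0]<=c[:,:,1]+12)).astype(np.uint8)
    n,l=cv2.connectedComponents(m); k=l[int(uv[1]),int(uv[0])]
    v,u=np.nonzero(l==k)
    P=np.array([onplane(p,(a,b),z)[:2] for a,b in zip(u,v)],np.float32)
    r=cv2.minAreaRect(P*1000); b=cv2.boxPoints(r)/1000
    e=[b[1]-b[0],b[2]-b[1]]; L=max(e,key=np.linalg.norm)
    if L[1]<0: L=-L
    return np.array(r[0])/1000,np.array(r[1]),np.degrees(np.arctan2(-L[0],L[1]))
E
python3 - <<'E'
from h import *
np.set_printoptions(precision=3,suppress=True)
p=manip.camera('top')
for uv in((254,172),(331,180)): print(carton(p,uv))
for q in ((569,117),(687,130),(680,258),(554,243)): print(onplane(p,(150+q[0]/2.2,90+q[1]/2.2),.02))
for q in ((230,240),(285,242),(273,334),(218,330)): print('brown',onplane(p,(150+q[0]/2.2,90+q[1]/2.2),.062))
from scipy.spatial.transform import Rotation as R
print(R.from_quat(manip.get_obs()['ee_rot']).as_matrix())
E
```

```text
(array([0.564, 0.27 ]), array([125.836,  71.892]), np.float32(-9.336563))
(array([0.535, 0.053]), array([ 71.942, 121.664]), np.float32(21.490389))
[ 0.646 -0.178  0.02 ]
[ 0.626 -0.334  0.02 ]
[ 0.455 -0.313  0.02 ]
[ 0.478 -0.15   0.02 ]
brown [0.484 0.267 0.062]
brown [0.48  0.198 0.062]
brown [0.366 0.213 0.062]
brown [0.372 0.281 0.062]
[[-0.916  0.402  0.   ]
 [ 0.402  0.916  0.   ]
 [ 0.     0.    -1.   ]]
```

```bash
cat >> h.py <<'E'
from scipy.spatial.transform import Rotation as R
def go(x,y,z,yaw):
    """rotvec and shift in tool axes; tool down, tool y at angle yaw (deg) from world x"""
    o=manip.get_obs(); R0=R.from_quat(o['ee_rot']); a=np.radians(yaw)
    Y=np.array([np.cos(a),np.sin(a),0]); Z=np.array([0,0,-1.]); X=np.cross(Y,Z)
    T=R.from_matrix(np.c_[X,Y,Z])
    print(np.round((R0.inv()*T).as_rotvec(),3),np.round(R0.inv().apply(np.array([x,y,z])-o['position']),4))
E
python3 -c "
from h import *
go(.567,.277,.29,-8.5)"
```

```text
[ 0.    -0.     1.305] [-0.4078 -0.1434  0.1147]
```

>>> move_arm(plan=[0, 0, 1.305, -0.408, -0.143, 0.115, 0.075, 0, 0, 1.305, -0.408, -0.143, 0.115, 0.075, 0, 0, 1.305, -0.408, -0.143, 0.115, 0.075, 0, 0, 1.305, -0.408, -0.143, 0.115, 0.075, 0, 0, 1.305, -0.408, -0.143, 0.115, 0.075, 0, 0, 1.305, -0.408, -0.143, 0.115, 0.075, 0, 0, 1.305, -0.408, -0.143, 0.115, 0.075, 0, 0, 1.305, -0.408, -0.143, 0.115, 0.075, 0, 0, 1.305, -0.408, -0.143, 0.115, 0.075, 0, 0, 1.305, -0.408, -0.143, 0.115, 0.075, 0, 0, 1.305, -0.408, -0.143, 0.115, 0.075], squeeze=30)

```text
clock: 2.12
position: [0.5665, 0.2788, 0.2902]
ee_rot: [0.757, 0.654, 0.0, -0.0]
ft_force: [-0.1, -0.8, 0.7]
grip_width: 0.881
grasp_force: 0.0
```

Run:
```python
from h import *
o=manip.get_obs(); print(o['clock'],o['position'],o['grip_width'],o['ft_force'],o['joint_pos'])
go(.567,.277,.19,-8.5)
for c in('top','scene'):
    p=manip.camera(c); save(p,c+'1.png')
    if c=='scene': cv2.imwrite('pics/s1.png',cv2.resize(p['color'][130:310,150:420,::-1],None,fx=2.5,fy=2.5,interpolation=cv2.INTER_CUBIC))
    for r in manip.tip_of(p,'carton_left'): print(r['conf'],w(p,r['position']))
```

```text
2.125 [0.5665253  0.27881702 0.29017039] 0.8808576618719212 [-0.05875012 -0.77447841  0.66488413] [-0.76877936  0.4363058   0.30922895  1.59491503 -0.14355214  1.13201552
 -0.57093725]
[-0.    -0.001  0.003] [-0.0018  0.0007  0.1002]
0.77 [0.56735448 0.27727775 0.00098655]
0.64 [ 0.5731049   0.27590216 -0.00224418]
```

View pics/s1.png

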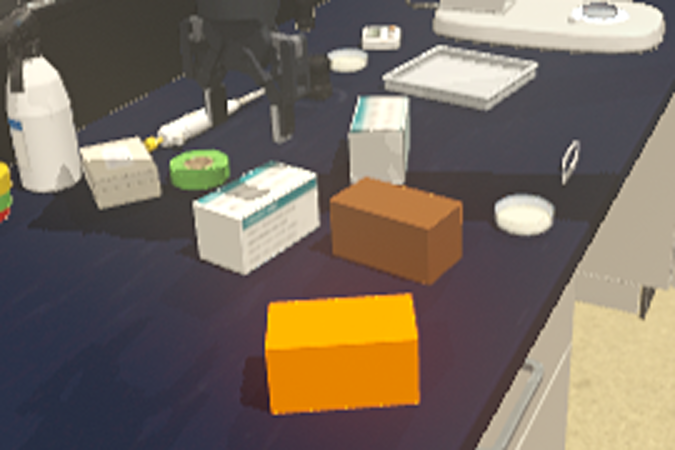

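The crop shows the left carton (258,215) below the open fingers (215,105)/(283,130), with their line across its short side. The brown box at (395,225) is clear. Descending now.

>>> move_arm(plan=[0, 0, 0.003, -0.002, 0.003, 0.03, 0.075, 0, 0, 0.003, -0.002, 0.003, 0.06, 0.075, 0, 0, 0.003, -0.002, 0.003, 0.085, 0.075, 0, 0, 0.003, -0.002, 0.003, 0.1, 0.075, 0, 0, 0.003, -0.002, 0.003, 0.1, 0.075, 0, 0, 0.003, -0.002, 0.003, 0.1, 0.0, 0, 0, 0.003, -0.002, 0.003, 0.1, 0.0, 0, 0, 0.003, -0.002, 0.003, 0.1, 0.0, 0, 0, 0.003, -0.002, 0.003, 0.1, 0.0], squeeze=30)

```text
clock: 3.45
position: [0.5704, 0.2751, 0.1908]
ee_rot: [0.758, 0.652, 0.001, 0.0]
ft_force: [-0.4, 0.2, 6.0]
grip_width: 0.724
grasp_force: 34.3
```

Gripped (0.724 × 85 ≈ 62 mm). Lifting 60 mm and holding to weigh.

>>> move_arm(plan=[0, 0, 0, 0, 0, -0.015, 0, 0, 0, 0, 0, 0, -0.04, 0, 0, 0, 0, 0, 0, -0.06, 0, 0, 0, 0, 0, 0, -0.06, 0, 0, 0, 0, 0, 0, -0.06, 0, 0, 0, 0, 0, 0, -0.06, 0, 0, 0, 0, 0, 0, -0.06, 0, 0, 0, 0, 0, 0, -0.06, 0])

```text
clock: 4.45
position: [0.57, 0.2748, 0.2494]
ee_rot: [0.758, 0.652, -0.0, -0.0]
ft_force: [-0.9, -0.1, -0.8]
grip_width: 0.724
grasp_force: 33.6
```

Run:
```python
from h import *
for i in range(3):
    p=manip.camera('scene'); o=manip.get_obs(); print(o['ft_force'],o['torque'],o['position'],o['grasp_force'])
cv2.imwrite('pics/s2.png',cv2.resize(p['color'][130:310,150:420,::-1],None,fx=2.5,fy=2.5,interpolation=cv2.INTER_CUBIC))
```

```text
[-0.41400262  0.06852009 -1.39794702] [-0.02768691 -0.05416118 -0.02103311] [0.57000526 0.27483047 0.24944432] 33.61075848340988
[ 0.70521776  0.0897169  -1.48741162] [-0.00081504  0.0075044  -0.02838257] [0.57001643 0.27488282 0.24957274] 33.610409796237946
[-0.03010639 -0.55197104 -1.15392521] [0.00951258 0.06160392 0.01448296] [0.57004443 0.27486778 0.24962687] 33.61022025346756
```

View pics/s2.png

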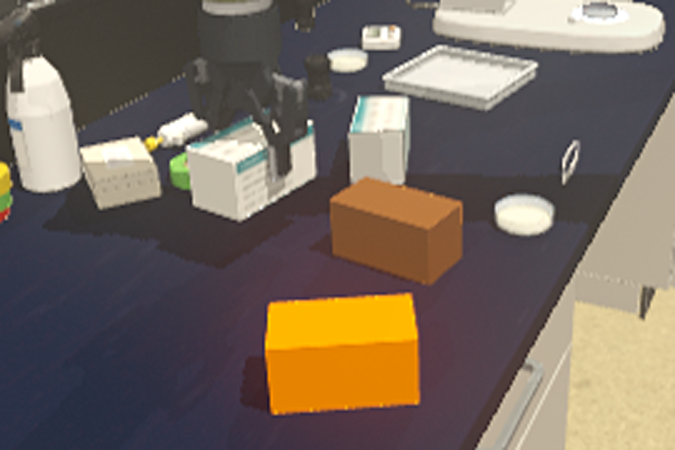

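The picture shows the left carton held level and clear of the bench at (250,170). It weighs about 1.3–1.9 N, so it is the light one. Setting it back down.

>>> move_arm(plan=[0, 0, 0, 0, 0, 0.03, 0, 0, 0, 0, 0, 0, 0.05, 0, 0, 0, 0, 0, 0, 0.058, 0, 0, 0, 0, 0, 0, 0.0595, 0, 0, 0, 0, 0, 0, 0.0595, 0, 0, 0, 0, 0, 0, 0.0595, 0.075, 0, 0, 0, 0, 0, 0.0595, 0.075, 0, 0, 0, 0, 0, 0.0595, 0.075, 0, 0, 0, 0, 0, 0.03, 0.075, 0, 0, 0, 0, 0, -0.01, 0.075, 0, 0, 0, 0, 0, -0.05, 0.075, 0, 0, 0, 0, 0, -0.05, 0.075])

```text
clock: 6.1
position: [0.571, 0.2751, 0.3035]
ee_rot: [0.758, 0.652, 0.003, 0.0]
ft_force: [0.3, 0.1, -0.1]
grip_width: 0.879
grasp_force: 0.0
```

Run:
```python
from h import *
o=manip.get_obs(); print(o['ft_force'],o['position'],o['grip_width'])
for c in('top','scene'):
    p=manip.camera(c)
    for l in('carton_left','carton_right'):
        for r in manip.tip_of(p,l): print(c,l,r['conf'],w(p,r['position']))
go(.541,.054,.29,21)
```

```text
[ 0.3428207   0.06896438 -0.13037549] [0.57102811 0.27512633 0.30347588] 0.8794903424590004
top carton_left 0.9 [0.56706935 0.27798302 0.00095068]
top carton_right 0.81 [ 0.53928569  0.05225476 -0.00374814]
top carton_right 0.75 [ 0.38261752  0.44841484 -0.00283095]
top carton_right 0.48 [0.42784455 0.24677773 0.00064492]
scene carton_left 0.63 [ 0.57055621  0.2741258  -0.00553944]
scene carton_right 0.89 [0.42771089 0.24658423 0.00174724]
scene carton_right 0.65 [0.38226992 0.44538069 0.0015835 ]
scene carton_right 0.6 [0.54219256 0.05147109 0.00150558]
[-0.002  0.001 -0.518] [-0.2226  0.0048  0.0087]
```

>>> move_arm(plan=[0, 0, -0.518, -0.223, 0.005, 0.01, 0.082, 0, 0, -0.518, -0.223, 0.005, 0.01, 0.082, 0, 0, -0.518, -0.223, 0.005, 0.01, 0.082, 0, 0, -0.518, -0.223, 0.005, 0.01, 0.082, 0, 0, -0.518, -0.223, 0.005, 0.01, 0.082, 0, 0, -0.518, -0.223, 0.005, 0.01, 0.082, 0, 0, -0.518, -0.223, 0.005, 0.01, 0.082, 0, 0, -0.518, -0.223, 0.005, 0.01, 0.082])

```text
clock: 7.4
position: [0.5415, 0.0547, 0.2895]
ee_rot: [0.566, 0.825, -0.0, -0.0]
ft_force: [-0.7, 0.3, -0.8]
grip_width: 0.959
grasp_force: 0.0
```

Run:
```python
from h import *
o=manip.get_obs(); print(o['clock'],o['position'],o['joint_pos'])
p=manip.camera('scene'); save(p,'s3f.png')
cv2.imwrite('pics/s3.png',cv2.resize(p['color'][110:270,230:430,::-1],None,fx=3.5,fy=3.5,interpolation=cv2.INTER_CUBIC))
for r in manip.tip_of(p,'carton_right'): print(r['conf'],w(p,r['position']))
go(.541,.053,.19,21)
```

```text
7.4 [0.54147607 0.05468532 0.28953183] [-0.46914402  0.25419348  0.32611091  1.83148983 -0.0920668   1.07077824
  0.26006687]
0.62 [ 0.42706161  0.2498957  -0.00244592]
0.61 [0.54266942 0.05225981 0.00441084]
0.57 [ 0.38281879  0.44303911 -0.00140243]
[-0.    -0.     0.001] [-0.001  -0.0009  0.0996]
```

View pics/s3.png

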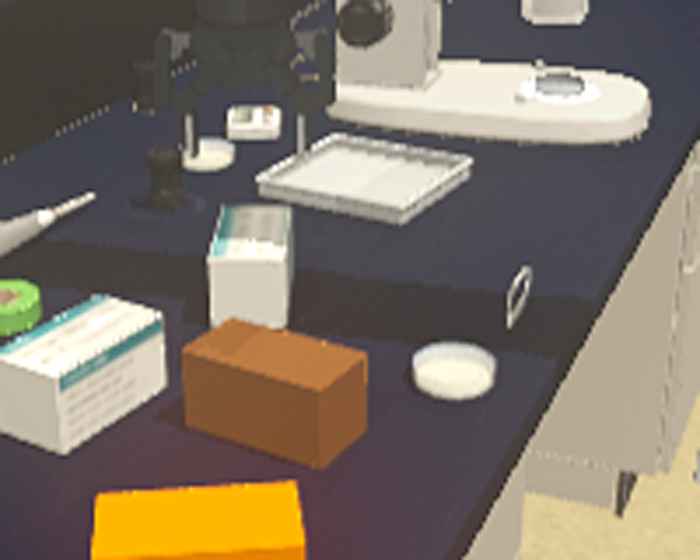

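The fingers (190,150)/(300,155) straddle the right carton (250,265), and the left one lies flat at (85,375). Descending, gripping, and lifting.

>>> move_arm(plan=[0, 0, 0, -0.001, -0.001, 0.03, 0.082, 0, 0, 0, -0.001, -0.001, 0.06, 0.082, 0, 0, 0, -0.001, -0.001, 0.085, 0.082, 0, 0, 0, -0.001, -0.001, 0.1, 0.082, 0, 0, 0, -0.001, -0.001, 0.1, 0.082, 0, 0, 0, -0.001, -0.001, 0.1, 0.0, 0, 0, 0, -0.001, -0.001, 0.1, 0.0, 0, 0, 0, -0.001, -0.001, 0.1, 0.0, 0, 0, 0, -0.001, -0.001, 0.1, 0.0, 0, 0, 0, -0.001, -0.001, 0.1, 0.0], squeeze=35)

```text
clock: 8.75
position: [0.5412, 0.0524, 0.1908]
ee_rot: [0.566, 0.824, 0.001, 0.0]
ft_force: [-1.2, 0.2, 6.7]
grip_width: 0.725
grasp_force: 41.9
```

>>> move_arm(plan=[0, 0, 0, 0, 0, -0.015, 0, 0, 0, 0, 0, 0, -0.04, 0, 0, 0, 0, 0, 0, -0.07, 0, 0, 0, 0, 0, 0, -0.08, 0, 0, 0, 0, 0, 0, -0.08, 0, 0, 0, 0, 0, 0, -0.08, 0, 0, 0, 0, 0, 0, -0.08, 0, 0, 0, 0, 0, 0, -0.08, 0])

```text
clock: 9.75
position: [0.5407, 0.0523, 0.2691]
ee_rot: [0.566, 0.824, -0.0, -0.0]
ft_force: [0.6, 0.1, -5.6]
grip_width: 0.718
grasp_force: 41.3
```

Run:
```python
from h import *
for i in range(3):
    p=manip.camera('top'); o=manip.get_obs(); print(o['ft_force'],o['torque'],o['position'],o['grasp_force'])
for c in('top','scene'):
    p=manip.camera(c)
    for r in manip.tip_of(p,'tray'): print(c,r['conf'],w(p,r['position']))
go(.55,-.243,.30,4)
```

```text
[-0.09484009 -0.41669865 -5.99927717] [0.04794684 0.0257331  0.01177115] [0.54077085 0.05235591 0.26924711] 41.339222341775894
[ 0.02730694 -0.78496622 -5.54068713] [-0.0062743   0.01431403  0.01967367] [0.5408128  0.05236118 0.26936431] 41.340166479349136
[ 0.16917384  0.28386845 -5.62935514] [ 0.0071487  -0.03981894  0.04462589] [0.54082666 0.05234235 0.269473  ] 41.34007304906845
top 0.81 [ 5.49949197e-01 -2.47207820e-01  3.20305794e-04]
scene 0.67 [ 0.55430306 -0.24240917  0.00060174]
[ 0.    -0.     0.297] [-0.279  -0.0975 -0.0303]
```

Right is about 5.7 N, so it is the heavier one. Moving it over the tray.

```bash
python3 -c "
from h import *
go(.552,-.244,.27,-7)"
```

```text
[ 0.    -0.     0.489] [-0.2806 -0.096  -0.0003]
```

>>> move_arm(plan=[0, 0, 0.03, -0.019, -0.006, 0, 0, 0, 0, 0.1, -0.057, -0.02, 0, 0, 0, 0, 0.18, -0.102, -0.035, 0, 0, 0, 0, 0.26, -0.148, -0.05, 0, 0, 0, 0, 0.34, -0.194, -0.066, 0, 0, 0, 0, 0.41, -0.236, -0.08, 0, 0, 0, 0, 0.46, -0.265, -0.09, 0, 0, 0, 0, 0.489, -0.28, -0.096, 0, 0, 0, 0, 0.489, -0.28, -0.096, 0, 0, 0, 0, 0.489, -0.28, -0.096, 0, 0])

```text
clock: 11.35
position: [0.552, -0.2419, 0.2695]
ee_rot: [0.748, 0.664, 0.0, -0.001]
ft_force: [-0.7, 0.2, -4.4]
grip_width: 0.724
grasp_force: 41.2
```

Run:
```python
from h import *
o=manip.get_obs(); print(o['position'],o['grip_width'],o['ft_force'])
p=manip.camera('scene'); cv2.imwrite('pics/s4.png',cv2.resize(p['color'][90:230,250:430,::-1],None,fx=3.5,fy=3.5,interpolation=cv2.INTER_CUBIC))
go(.552,-.244,.197,-7)
```

```text
[ 0.55204597 -0.24190482  0.26949021] 0.7243499556362224 [-0.73063277  0.24442089 -4.39970324]
[-0.    -0.001  0.003] [-0.0023  0.0001  0.0726]
```

View pics/s4.png

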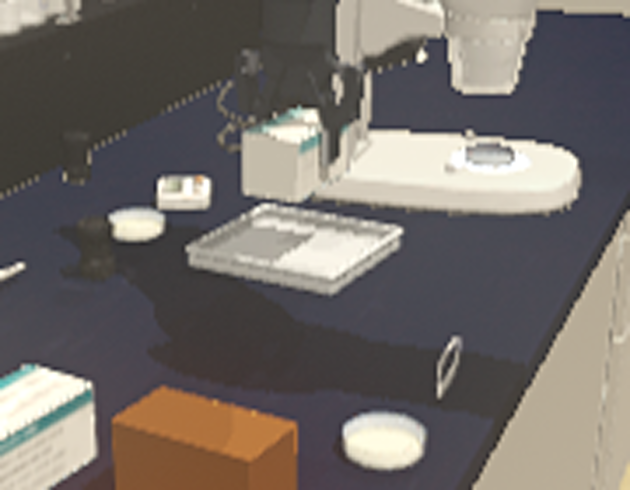

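The carton hangs level over the tray at (290,155); the tray is at (295,250). Lowering.

>>> move_arm(plan=[0, 0, 0, -0.002, 0, 0.02, 0, 0, 0, 0, -0.002, 0, 0.045, 0, 0, 0, 0, -0.002, 0, 0.062, 0, 0, 0, 0, -0.002, 0, 0.07, 0, 0, 0, 0, -0.002, 0, 0.073, 0, 0, 0, 0, -0.002, 0, 0.0735, 0, 0, 0, 0, -0.002, 0, 0.0735, 0])

```text
clock: 12.28
position: [0.5517, -0.2456, 0.1969]
ee_rot: [0.749, 0.663, 0.0, 0.0]
ft_force: [-2.3, 1.4, 0.5]
grip_width: 0.723
grasp_force: 41.6
```

>>> move_arm(plan=[0, 0, 0, 0, 0, 0, 0.08, 0, 0, 0, 0, 0, 0, 0.08, 0, 0, 0, 0, 0, 0, 0.08, 0, 0, 0, 0, 0, 0, 0.08, 0, 0, 0, 0, 0, -0.02, 0.08, 0, 0, 0, 0, 0, -0.06, 0.08, 0, 0, 0, 0, 0, -0.11, 0.08, 0, 0, 0, 0, 0, -0.15, 0.08, 0, 0, 0, 0, 0, -0.15, 0.08, 0, 0, 0, 0, 0, -0.15, 0.08])

```text
clock: 13.52
position: [0.5513, -0.2453, 0.3465]
ee_rot: [0.749, 0.663, 0.0, 0.0]
ft_force: [0.0, -0.4, -0.7]
grip_width: 0.934
grasp_force: 0.0
```

Run:
```python
from h import *
o=manip.get_obs(); print(o['position'],o['grip_width'],o['ft_force'])
for c in('top','scene'):
    p=manip.camera(c)
    for l in('carton_left','carton_right'):
        for r in manip.tip_of(p,l): print(c,l,r['conf'],w(p,r['position']))
cv2.imwrite('pics/s5.png',cv2.resize(p['color'][90:290,230:430,::-1],None,fx=3,fy=3,interpolation=cv2.INTER_CUBIC))
```

```text
[ 0.5512637  -0.24534309  0.34645748] 0.934056421582318 [ 0.04968341 -0.40312527 -0.65099731]
top carton_left 0.56 [ 5.68080387e-01  2.78075641e-01 -5.25543139e-04]
top carton_right 0.83 [ 0.5539603  -0.24570438  0.00440818]
top carton_right 0.67 [ 0.42816513  0.24548405 -0.00113374]
top carton_right 0.65 [ 0.38273459  0.44602538 -0.00474323]
scene carton_left 0.81 [ 0.5726809   0.27613605 -0.00284044]
scene carton_right 0.83 [ 0.55466645 -0.24273158  0.00746207]
scene carton_right 0.64 [ 0.38366115  0.44684601 -0.0031077 ]
scene carton_right 0.63 [ 0.42613365  0.24506417 -0.00094752]
```

View pics/s5.png

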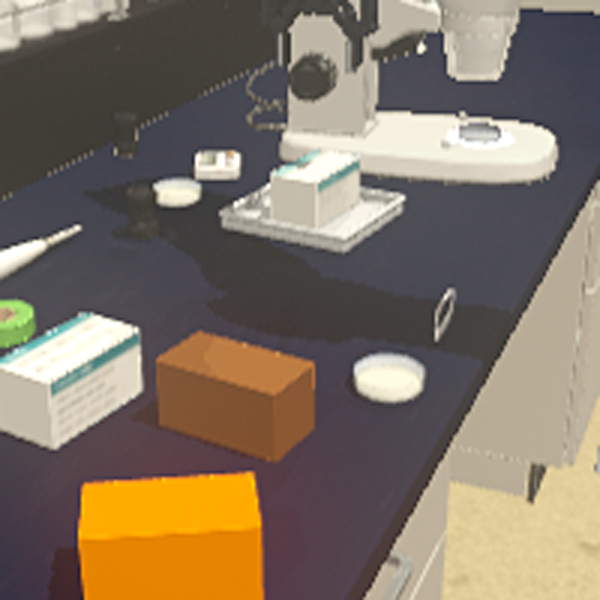

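The heavy carton lies flat in the tray at (315,190), and the light one lies flat on the bench at (70,380).

```bash
python3 -c "
from workcell import manip
print(manip.hand_in())"
```

```text
the job is handed in; nothing more can be done
None
```

I lifted the left carton, then the right; the right one was heavier (about 5.7 N against 1.4 N) and now lies flat in the tray, the left one lies flat on the bench, and the job was handed in about 14 s into the 72 s.

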